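# Load the staple cartridges into the tilted feed rail

### The job

Load all three staple cartridges into the tilted rail on the bench, upright with the grip fin standing out of the slot and every orange nose pointing downhill, and push them down until they sit end to end against the red stop, wholly inside the closed part of the rail. Let go of them, and leave everything else on the bench where it stands.

Things in the scene. Friction and masses are not known exactly. Their poses are not given: they have to be found in the camera images.
- rail: Fixed aluminium rail on a blue stand, floor falling 18 degrees along its +x. Origin: middle of the channel floor at the mouth of the closed part, 125 above the bench; x downhill along the floor, y across, z square to the floor. From x = 0 to 243 a tube 49 wide, 29 high inside, walls 4, roof 3 thick (outside at z = 32), with a slot 24 wide along the roof's middle for the cartridges' fins.
- rail_stop (a point): Middle of the floor at the face of the red stop (46 high over the floor, fixed) that closes the rail's lower end, 243 from the mouth; axes as rail. Three cartridges end to end take 240 of those 243. On the slope cartridges generally stay put by friction and must be pushed down.
- rail_trough (a point): Middle of the floor of the open loading trough above the mouth, 60 uphill of it; axes as rail. The trough runs 115 uphill of the mouth, same floor; yellow cheeks 18 high narrow from 65 apart at its upper end to 49 at the mouth. Over its last 19, yellow lead-in strips, 24 apart, slope from 36 over the floor down to the roof's edge at the mouth.
- cart_a_mid (a point): Staple cartridge: grey box 80 long (x) x 44 wide (y) x 24 high; on it, centred, a black grip fin 50 long (x), 12 thick (y), 38 high: 62 in all. The orange end, 18 of the box and the fin's front tip, is its nose, at +x. 0.18 kg. Point: its centre, 31 over its underside, inside the fin, 7 over the box's top; z to the fin's top. Starts upright on the bench, variously turned.
- cart_b_mid (a point): Another staple cartridge, just like the first (cart_a_mid): same size, look, point and axes. They are interchangeable; grip any across its 12 mm fin.
- cart_c_mid (a point): Another staple cartridge, just like the first (cart_a_mid): same size, look, point and axes. They are interchangeable; grip any across its 12 mm fin.
- thread_cone_mid (a point): bystander, to be left alone: green cone of thread, diameter 64, 92 tall; the point is its centre, half-way up
- tack_jar_mid (a point): bystander, to be left alone: jar with a brass lid, diameter 64, 75 tall; the point is its centre, half-way up
- tape_roll_mid (a point): bystander, to be left alone: yellow roll of tape lying flat, diameter 88, 36 high; the point is its centre, half-way up
- glue_can_mid (a point): bystander, to be left alone: spray can, diameter 62, 190 tall, upright; the point is its centre, half-way up
- chair_leg_mid (a point): bystander, to be left alone: turned dark wooden furniture leg, standing, diameter up to 58, 130 tall; the point is its centre, half-way up

How it is judged:
By the outcome, as a careful person would: the job done as asked, in the order asked, and still so for the second after the job is handed in, with the robot touching nothing.
It also fails if it takes over 72 s, if anything falls off the work surface, if the arm or the gripper's body presses on something with over 40 N, if the wrist force passes 120 N, or if a joint passes its speed limit or range.

### The arm

A 6-joint arm with a two-finger parallel gripper is mounted at the origin on the work surface. World frame = base frame: x ahead of the robot, y to its left, z up, the work surface at z = 0. Lengths are in mm, angles in rad, forces in N, time in s.
With the tool pointing down it reaches from about 350 to 975 mm from the base axis. Payload 7.1 kg.
Tool frame: the origin (TCP) lies on the front face of the gripper's body, between the roots of the fingers; the fingertips stand 80 mm ahead of it and the grasp point (between the pads) lies 61 mm ahead of it (env.tips_ahead is the distance from the TCP to the fingertips, in mm); z points along the fingers, y is the direction in which the jaws open and shut (so a half turn about z gives the same grasp; the last joint's range is limited). The gripper opens to 88 mm and grips with 3 to 60 N. Pads are 20 mm wide; open, the fingers measure 115 mm over their backs; the gripper's body (75 mm by 178 mm) begins 61 mm behind the grasp point.
Start: joints at [-1.268, 0.423, 1.63, -0, 1.089, -0.019], TCP at [197.689, -592.895, 302.675] pointing down, gripper open.
Joint ranges: [-3, 3], [-0.9, 2.11], [0.09, 2.58], [-1.31, 4.45], [0.11, 2.69], [-2.54, 2.54]. Speed limits (rad/s): [2.39, 2.39, 3.01, 3.14, 3.14, 3.14].

### API

Orientations are given as a unit quaternion [x, y, z, w].
In Python, from station import env, set_gripper, viewer, workorder gives the robot as it stands. Calls block until the motion is done:
- env.reach(position, orientation): joint-space move of the TCP to a pose.
- env.move_l(position, rot=None, rate=150, f_stop=None): straight line of the TCP; rot=None keeps the orientation; rate is the mean speed in mm/s. With f_stop (N) it stops when the force on the tool has changed by that much, and returns True; else False.
- env.move_joints(angles): joint-space move.
- set_gripper(opening): finger opening in mm; the grip force is fixed at half the most; returns when the fingers have stopped.
- env.hold(seconds).
- env.ik(position, orientation): joint angles nearest the present ones, or None.
- env.read_state(): the state.
- viewer.camera(name): name is "scene" or "top"; returns the picture (400x640x3 uint8, blue, green, red); there is no depth.
- viewer.camera_params(name): a dict with "fx", "fy", "cx", "cy" (pixels), "pose" (4x4, takes a point from camera to world coordinates). Camera axes: x right, y up, looking along -z (the intrinsics and any distortion apply to the point x, -y, -z); pixel columns grow to the right and rows downward; lengths in mm; the calibration is good to about 2 mm. A picture is of the moment at which its call begins. camera_params takes no time and is no camera call.
A pose or a line that the arm cannot do raises env.IKError and nothing moves.
- workorder.sign_off(): hands the job in, once; it reports no verdict.
The state is a dict: "time_s": time; "qpos": joint angles; "dq": joint speeds; "tau": joint torques, N m; "tool_pos": TCP position; "orientation": TCP orientation; "force": force on the tool from outside, world axes, zero at the start; "wrist_torque": the same for the moment, N m; "width": finger opening in mm.
Only numpy, scipy, OpenCV 4.12 (cv2) and the standard library are available. Lean on these libraries where they do the work, as an engineer would, in place of code of your own. Each camera call takes 0.05 s, during which the arm holds its last target. There are 200 camera calls.

## Working session

There is one attempt and no reset: what is moved stays moved. The work goes in short steps, each a Python script; the robot and the scene stay as the last script left them, time stands still between calls to the robot, and variables do not carry over. Pictures are saved under pics/ and viewed, about 8 in all and at most 12, crops included, and the job is handed in when it is done.

```bash
ls; mkdir -p pics
python3 - <<'E'
from station import env, viewer
import cv2
for n in("scene","top"):
    cv2.imwrite(f"pics/{n}0.png",viewer.camera(n)); p=viewer.camera_params(n); print(n,p)
print(env.read_state())
E
```

```text
pics
scene {'fx': 500.7528969860696, 'fy': 500.7528969860696, 'cx': 324.148631181204, 'cy': 206.6562771363998, 'pose': array([[-3.52296167e-01, -7.38335727e-01,  5.75106742e-01,
         1.40424320e+03],
       [ 9.35851416e-01, -2.83395753e-01,  2.09449219e-01,
         3.14587011e+02],
       [ 8.33896705e-03,  6.12002616e-01,  7.90811773e-01,
         1.32946900e+03],
       [ 0.00000000e+00,  0.00000000e+00,  0.00000000e+00,
         1.00000000e+00]])}
top {'fx': 520.9804422589469, 'fy': 520.9804422589469, 'cx': 324.21341132353956, 'cy': 195.17398547002333, 'pose': array([[ 8.98601798e-03,  9.89274096e-01, -1.45794423e-01,
         3.50276501e+02],
       [-9.99758846e-01,  1.18098012e-02,  1.85142848e-02,
         1.32890328e+01],
       [ 2.00375055e-02,  1.45592895e-01,  9.89141652e-01,
         1.36919673e+03],
       [ 0.00000000e+00,  0.00000000e+00,  0.00000000e+00,
         1.00000000e+00]])}
{'time_s': 0.1, 'qpos': array([-1.26801474e+00,  4.23743149e-01,  1.63056203e+00, -5.86093114e-05,
        1.08858944e+00, -1.90224931e-02]), 'dq': array([ 0.0018671 , -0.00091421, -0.00107283,  0.00031813,  0.00075768,
       -0.00053327]), 'tau': array([ 1.95108032e-04, -5.45609057e+01, -2.74325395e+01,  6.44625351e-02,
        1.88079744e-02, -1.75389005e-05]), 'tool_pos': array([ 197.56458064, -592.56682133,  302.0128908 ]), 'orientation': array([ 9.87080781e-01,  1.60222055e-01, -1.17745538e-04, -6.40774739e-04]), 'force': array([0.18189288, 0.35584497, 0.36077412]), 'wrist_torque': array([-0.01139641,  0.00033487,  0.02285737]), 'width': 87.73057080324111}
```

View pics/scene0.png

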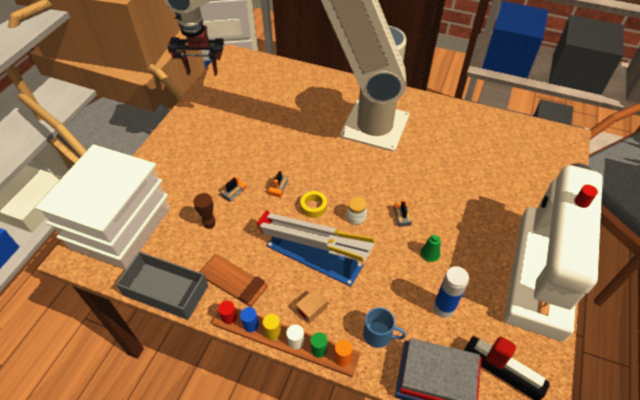

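View pics/top0.png

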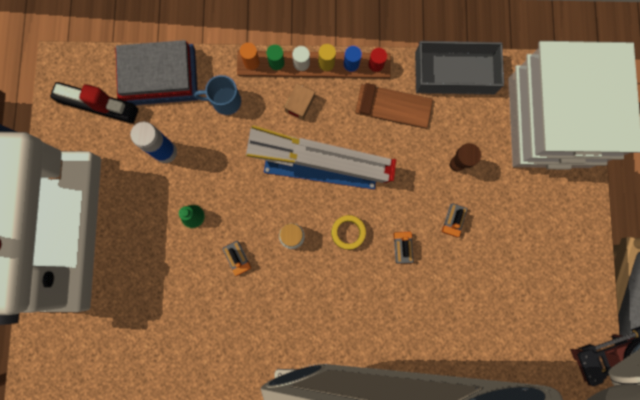

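The two views show the cartridges at about (237,257), (403,247) and (455,220) in the top view. The rail runs from (248,145) to the red stop at (393,168). I'll zoom in on both.

```bash
cat > h.py <<'E'
from station import env,set_gripper,viewer,workorder
import numpy as np, cv2
from scipy.spatial.transform import Rotation as R
def ray(n,uv):
    p=viewer.camera_params(n);T=p["pose"];u,v=uv
    d=T[:3,:3]@np.array([(u-p["cx"])/p["fx"],-(v-p["cy"])/p["fy"],-1]);return T[:3,3],d
def plane(n,uv,z):
    o,d=ray(n,uv);return o+d*(z-o[2])/d[2]
def tri(uvs,uvt):
    A=[];b=[]
    for n,uv in(("scene",uvs),("top",uvt)):
        o,d=ray(n,uv);d=d/np.linalg.norm(d);P=np.eye(3)-np.outer(d,d);A.append(P);b.append(P@o)
    return np.linalg.lstsq(np.vstack(A),np.hstack(b),rcond=None)[0]
def proj(n,X):
    p=viewer.camera_params(n);T=p["pose"];c=T[:3,:3].T@(np.asarray(X)-T[:3,3])
    return np.array([p["cx"]+p["fx"]*c[0]/-c[2],p["cy"]-p["fy"]*c[1]/-c[2]])
E
python3 - <<'E'
from h import *
t=cv2.imread("pics/top0.png");s=cv2.imread("pics/scene0.png")
f=lambda im,x0,x1,y0,y1,k:cv2.resize(im[y0:y1,x0:x1],None,fx=k,fy=k,interpolation=cv2.INTER_CUBIC)
cv2.imwrite("pics/rail_t.png",np.vstack([f(t,240,400,120,195,5)]))
a=f(s,250,380,205,285,6);cv2.imwrite("pics/rail_s.png",a)
c=[f(t,x-22,x+22,y-22,y+22,6) for x,y in((237,257),(403,247),(455,220))]
hsv=cv2.cvtColor(t,cv2.COLOR_BGR2HSV)
cv2.imwrite("pics/carts.png",np.hstack(c))
E
```

```text
(no output)
```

View pics/rail_t.png

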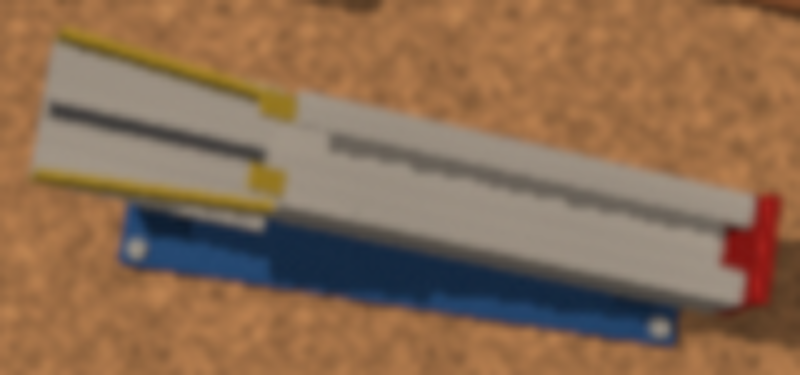

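View pics/rail_s.png

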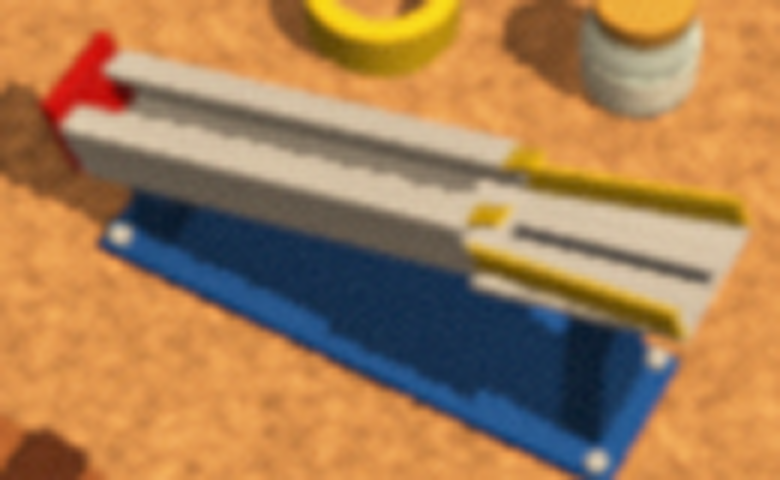

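View pics/carts.png

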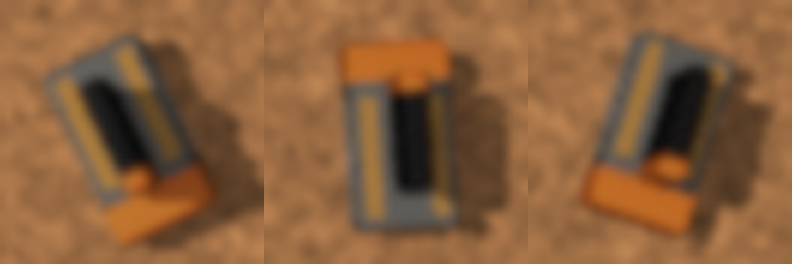

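Both rail ends and all the noses are clear. In the crops, cart 1's nose is at lower right, cart 2's is up and cart 3's is down. I'll cast the picked corners onto planes at their known heights.

Run:
```python
from h import *
np.set_printoptions(precision=1,suppress=True)
s18,c18=np.sin(np.radians(18)),np.cos(np.radians(18))
up=lambda p,k,x0,y0:((p[0]+.5)/k-.5+x0,(p[1]+.5)/k-.5+y0)
def H(x,z):return 125-x*s18+z*c18
T=lambda p:up(p,5,240,120); S=lambda p:up(p,6,250,205)
pts={ # name:(x,y,z) rail, cam, px
'mouthL':(0,28.5,32,'top',T((298,92))),'mouthR':(0,-28.5,32,'top',T((273,211))),
'endL':(243,28.5,32,'top',T((757,196))),'endR':(243,-28.5,32,'top',T((742,306))),
'chL':(-115,34,18,'top',T((62,32))),'chR':(-115,-34,18,'top',T((36,176))),
'smouthR':(0,-28.5,32,'scene',S((520,150))),'smouthL':(0,28.5,32,'scene',S((468,238))),
'sendR':(243,-28.5,32,'scene',S((118,52))),'sendL':(243,28.5,32,'scene',S((65,118))),
'schR':(-115,-34,18,'scene',S((745,206))),'schL':(-115,34,18,'scene',S((682,318)))}
W={};
for k,(x,y,z,c,uv) in pts.items():W[k]=plane(c,uv,H(x,z));print(k,W[k])
# 2D rigid (Kabsch) rail-horizontal -> world
for sel in('top','scene',None):
    A=np.array([[v[0]*c18+v[2]*s18,v[1]] for k,v in pts.items() if sel in(None,v[3])]);B=np.array([W[k][:2] for k,v in pts.items() if sel in(None,v[3])])
    a=A-A.mean(0);b=B-B.mean(0)
    yaw=np.arctan2((a[:,0]*b[:,1]-a[:,1]*b[:,0]).sum(),(a*b).sum());M=np.array([[np.cos(yaw),-np.sin(yaw)],[np.sin(yaw),np.cos(yaw)]])
    t=B.mean(0)-M@A.mean(0);print(sel,'yaw',np.degrees(yaw),'org',t);print((B-(A@M.T+t)))
for n,(cx,cy,x0,C) in enumerate([(237,257,0,[(48,78),(135,35),(213,200),(122,243)]),(403,247,264,[(358,228),(456,228),(451,42),(341,44)]),(455,220,528,[(641,34),(732,68),(690,236),(583,205)])]):
    P=np.array([plane('top',up((u-x0,v),6,cx-22,cy-22),20) for u,v in C])
    # order: rear,rear,nose,nose
    d=(P[2]+P[3]-P[0]-P[1])/2; w=(P[1]+P[2]-P[0]-P[3])/2
    print('cart',n+1,P.mean(0),'yaw',np.degrees(np.arctan2(d[1],d[0])),'L',np.linalg.norm(d),'W',np.linalg.norm(w))
```

```text
mouthL [666.7  51.6 155.4]
mouthR [608.4  62.6 155.4]
endL [ 635.4 -179.2   80.3]
endR [ 578.7 -171.1   80.3]
chL [688.3 162.3 177.7]
chR [618.9 172.4 177.7]
smouthR [615.7  65.2 155.4]
smouthL [671.7  59.6 155.4]
sendR [ 581.5 -167.    80.3]
sendL [ 629.7 -174.7   80.3]
schR [623.2 177.8 177.7]
schL [691.4 169.3 177.7]
top yaw -97.7504273964684 org [639.4  65. ]
[[ 0.4  0.3]
 [-1.3  3.5]
 [ 0.3 -1.6]
 [ 0.1 -1.2]
 [ 1.2 -1. ]
 [-0.8 -0.1]]
scene yaw -98.58583691893345 org [642.9  70.2]
[[ 2.5  0.6]
 [ 2.1  3.4]
 [ 2.8 -3.1]
 [-5.3 -2.3]
 [-1.6 -0.1]
 [-0.6  1.5]]
None yaw -98.16904118131652 org [641.1  67.6]
[[-1.2 -2.1]
 [-3.1  0.7]
 [ 0.3 -4.2]
 [ 0.1 -4.2]
 [-1.2 -3.2]
 [-3.3 -2.8]
 [ 4.2  3.4]
 [ 3.7  5.8]
 [ 2.9 -0. ]
 [-5.3  0.3]
 [ 1.   2.6]
 [ 1.9  3.7]]
cart 1 [384.4 212.4  20. ] yaw -153.5206390611377 L 77.87604442551866 W 41.6812741417089
cart 2 [ 415.8 -218.4   20. ] yaw 2.669056300538625 L 79.54742197975665 W 45.03033753256567
cart 3 [ 487.3 -353.9   20. ] yaw 162.15305986278335 L 78.11524742728976 W 45.0755401712588
```

```bash
cat >> h.py <<'E'
ORG=np.array([640.3,66.5,125.]);YAW=-98.0
CARTS={1:(384.4,212.4,-153.5),2:(415.8,-218.4,2.7),3:(487.3,-353.9,162.2)}
RR=R.from_euler('ZY',[YAW,18],degrees=True)
def railp(x,y,z):return ORG+RR.apply([x,y,z])
def trot(base,flip):
    return (base*R.from_euler('x',180,degrees=True)*R.from_euler('z',180 if flip else 0,degrees=True)).as_quat()
def st(m=''):
    s=env.read_state();print(m,'t',round(s['time_s'],2),'tcp',s['tool_pos'].round(1),'F',s['force'].round(1),'w',round(s['width'],1))
def pick(n,flip):
    x,y,a=CARTS[n];q=trot(R.from_euler('z',a,degrees=True),flip)
    env.reach([x,y,225],q);st('above');env.move_l([x,y,120],rate=150,f_stop=15)
    set_gripper(0);st('grip');env.move_l([x,y,300],rate=250)
E
python3 - <<'E'
from h import *
for n in(2,3,1):
  for f in(0,1):
    x,y,a=CARTS[n]
    r=[env.ik([x,y,z],trot(R.from_euler('z',a,degrees=True),f)) for z in(300,120)]
    r+=[env.ik(railp(x,0,z),trot(RR,f)) for x,z in((-65,190),(-65,120),(50,120))]
    print(n,f,[None if q is None else q.round(2).tolist() for q in r])
E
```

```text
2 0 [[-0.51, 0.2, 1.97, -0.0, 0.98, 1.01], [-0.51, 0.52, 2.07, -0.0, 0.56, 1.01], None, None, None]
2 1 [[-0.51, 0.2, 1.97, -0.0, 0.98, -2.13], [-0.51, 0.52, 2.07, -0.0, 0.56, -2.13], [-0.02, 0.42, 1.61, 0.35, 1.1, -0.04], [0.01, 0.5, 1.65, 0.38, 0.98, -0.06], [-0.16, 0.53, 1.69, 0.39, 0.96, -0.25]]
3 0 [[-0.65, 0.39, 1.68, 0.0, 1.06, -1.91], [-0.65, 0.64, 1.77, 0.0, 0.73, -1.91], None, None, None]
3 1 [[-0.65, 0.39, 1.68, 0.0, 1.06, 1.23], [-0.65, 0.64, 1.77, 0.0, 0.73, 1.23], [-0.02, 0.42, 1.61, 0.35, 1.1, -0.04], [0.01, 0.5, 1.65, 0.38, 0.98, -0.06], [-0.16, 0.53, 1.69, 0.39, 0.96, -0.25]]
1 0 [[0.48, 0.15, 2.03, 0.0, 0.97, -1.56], [0.48, 0.49, 2.13, 0.0, 0.52, -1.56], None, None, None]
1 1 [[0.48, 0.15, 2.03, 0.0, 0.97, 1.59], [0.48, 0.49, 2.13, 0.0, 0.52, 1.59], [-0.02, 0.42, 1.61, 0.35, 1.1, -0.04], [0.01, 0.5, 1.65, 0.38, 0.98, -0.06], [-0.16, 0.53, 1.69, 0.39, 0.96, -0.25]]
```

Run:
```python
from h import *
pick(3,1)
env.reach(railp(-65,0,190),trot(RR,1));st('pre')
env.move_l(railp(-65,0,143),rate=150);st('low')
a=viewer.camera('top');b=viewer.camera('scene')
f=lambda im,x0,x1,y0,y1,k:cv2.resize(im[y0:y1,x0:x1],None,fx=k,fy=k,interpolation=cv2.INTER_CUBIC)
cv2.imwrite('pics/p1.png',np.hstack([f(a,220,320,100,200,4),f(b,300,400,190,290,4)]))
```

```text
above t 1.52 tcp [ 487.1 -354.5  225.2] F [-0.4 -0.2 -0.3] w 87.8
grip t 3.52 tcp [ 487.3 -353.8  119.9] F [ 0.4 -0.2 -1. ] w 11.4
pre t 6.11 tcp [640.7  68.9 325.4] F [-0.1  1.2 -1.4] w 11.8
low t 6.58 tcp [642.8  83.6 281. ] F [ 0.5  0.3 -1.1] w 11.8
```

View pics/p1.png

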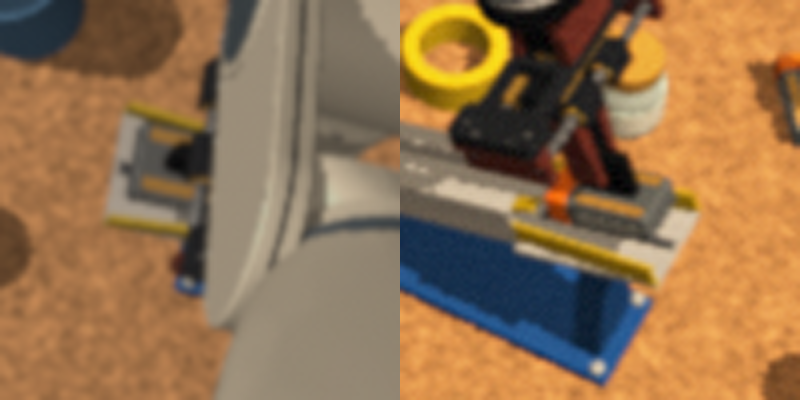

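Run:
```python
from h import *
np.set_printoptions(precision=1,suppress=True)
s=env.read_state();tp=s['tool_pos'];print(RR.inv().apply(tp-ORG), RR.inv().apply(R.from_quat(s['orientation']).as_matrix().T).round(3)[0])
T=lambda p:(np.array(p)-[220,100]+.5)*4-.5
S=lambda p:(np.array(p)-[300,190]+.5)*4-.5+[400,0]
for nm,p in {'boxtop rearL':(-105,22,47),'rearR':(-105,-22,47),'boxbot rearL':(-105,22,23),'botR':(-105,-22,23),'cheekL':(-115,34,18),'cheekR':(-115,-34,18),'floorL':(-115,30,0),'floorR':(-115,-30,0)}.items():
    print(nm,T(proj('top',railp(*p))),S(proj('scene',railp(*p))))
im=cv2.imread('pics/p1.png');f=cv2.resize(im[80:260,80:220],None,fx=4,fy=4,interpolation=cv2.INTER_CUBIC);cv2.imwrite('pics/p1z.png',f)
```

```text
[-65.    0.7 144.1] [-1.  0.  0.]
boxtop rearL [148.8 118.2] [634.8 222.1]
rearR [136. 192.] [663.3 174.9]
boxbot rearL [140.5 126.9] [642.5 245. ]
botR [127.8 199.3] [670.5 198. ]
cheekL [125.6 105.2] [649.3 266.2]
cheekR [106. 217.] [692.2 193.2]
floorL [118.7 118.2] [657.4 278.5]
floorR [101.5 215.6] [694.9 214.3]
```

View pics/p1z.png

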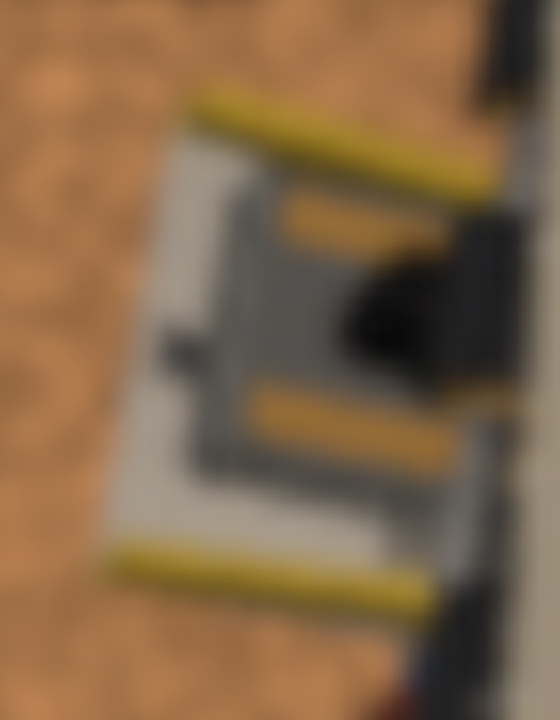

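The box and cheeks in the image match the projected positions to within about 0.6 px. I'll shift the rail origin about 1 mm in x, lower until contact, then slide the cartridge in.

```bash
sed -i 's/640.3,66.5/639.4,66.5/' h.py
cat >> h.py <<'E'
def rs(m):
    s=env.read_state();print(m,'t',round(s['time_s'],2),'rail',RR.inv().apply(s['tool_pos']-ORG).round(1),'Frail',RR.inv().apply(s['force']).round(1),'w',round(s['width'],1))
    return RR.inv().apply(s['tool_pos']-ORG)
E
python3 - <<'E'
from h import *
env.move_l(railp(-65,0,143));rs('0')
print(env.move_l(railp(-65,0,112),rate=40,f_stop=4));p=rs('down')
z=p[2]+0.5
print(env.move_l(railp(-30,0,z),rate=50,f_stop=8));rs('a')
print(env.move_l(railp(46,0,z),rate=50,f_stop=8));rs('b')
E
```

```text
0 t 6.92 rail [-65.1   0.2 143.7] Frail [ 0.1 -0.4 -1.2] w 12.0
True
down t 7.5 rail [-64.8  -0.3 120. ] Frail [-0.5  0.2  1.9] w 11.7
False
a t 8.34 rail [-29.4   0.3 120.5] Frail [ 2.6  4.3 -2. ] w 11.9
False
b t 10.01 rail [ 45.3   0.5 120.8] Frail [-1.1  4.6 -1.3] w 11.7
```

```bash
sed -i 's/639.4,66.5/640.3,66.5/' h.py
cat >> h.py <<'E'
def load(n,xe=46):
    pick(n,1)
    env.reach(railp(-65,0,190),trot(RR,1));rs('pre')
    env.move_l(railp(-65,0,130),rate=150)
    print(env.move_l(railp(-65,0,112),rate=40,f_stop=4));p=rs('down')
    if abs(p[2]-120)>3: return print('bad z')
    if env.move_l(railp(-30,0,p[2]+.5),rate=50,f_stop=10): rs('stop a');return
    r=env.move_l(railp(xe,0,p[2]+.5),rate=50,f_stop=12);rs('end %s'%r)
E
python3 - <<'E'
from h import *
set_gripper(50);env.move_l(railp(46,0,190),rate=200)
set_gripper(88)
load(2)
E
```

```text
above t 13.68 tcp [ 416.2 -218.4  225.2] F [-0.1  0.3  0.3] w 88.4
grip t 15.68 tcp [ 415.7 -218.4  119.9] F [ 0.4 -0.3 -2.4] w 11.6
pre t 18.36 rail [-64.3  -0.2 189.5] Frail [ 1.1 -0.8 -1.7] w 11.7
True
down t 19.27 rail [-65.2   0.9 119.6] Frail [-0.6  0.6  1.2] w 11.8
end False t 21.77 rail [ 45.8  -0.  120.1] Frail [ 0.7 -0.4 -2.2] w 11.9
```

Run:
```python
from h import *
set_gripper(50);env.move_l(railp(46,0,190),rate=200)
set_gripper(88)
load(1,52)
```

```text
above t 25.38 tcp [385.  212.4 225.2] F [ 0.3 -0.4  0.4] w 87.6
grip t 27.38 tcp [384.4 212.4 120. ] F [-0.6  0.  -1.5] w 12.0
pre t 29.68 rail [-64.9  -0.7 188.9] Frail [ 0.4 -0.3 -1.1] w 11.7
True
down t 30.58 rail [-65.2   0.8 120. ] Frail [-1.1  0.8  0.5] w 12.2
end True t 32.84 rail [ 4.670e+01 -1.000e-01  1.205e+02] Frail [-3.2  0.6  0.3] w 11.7
```

Run:
```python
from h import *
set_gripper(50);env.move_l(railp(46,0,190),rate=200)
env.move_l(railp(-5,0,190),rate=250);set_gripper(0)
env.move_l(railp(-5,0,124),rate=150);rs('behind')
print(env.move_l(railp(25,0,124),rate=30,f_stop=10));rs('pushed')
env.move_l(railp(-5,0,124),rate=100);env.move_l(railp(-5,0,220),rate=200)
q=env.read_state()['qpos'].copy();q[0]=1.0;q[1]=0.2;env.move_joints(q);st()
a=viewer.camera('top');b=viewer.camera('scene')
f=lambda im,x0,x1,y0,y1,k:cv2.resize(im[y0:y1,x0:x1],None,fx=k,fy=k,interpolation=cv2.INTER_CUBIC)
cv2.imwrite('pics/p2.png',np.vstack([f(a,240,400,120,180,5),f(b,240,400,205,260,5)]))
cv2.imwrite('pics/p2top.png',a)
```

```text
behind t 35.91 rail [ -5.1   0.3 124.2] Frail [-0.5  0.4  1. ] w 0.7
True
pushed t 36.5 rail [  9.    0.2 124.5] Frail [-4.4  1.4  2. ] w 0.6
 t 39.87 tcp [259.1 556.7 459.5] F [-0.1 -1.   0.1] w 0.3
```

View pics/p2.png

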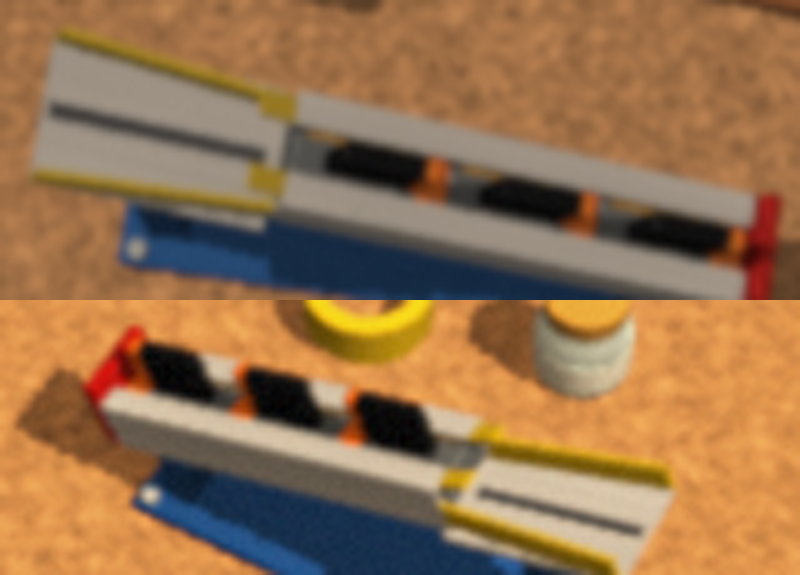

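View pics/p2top.png

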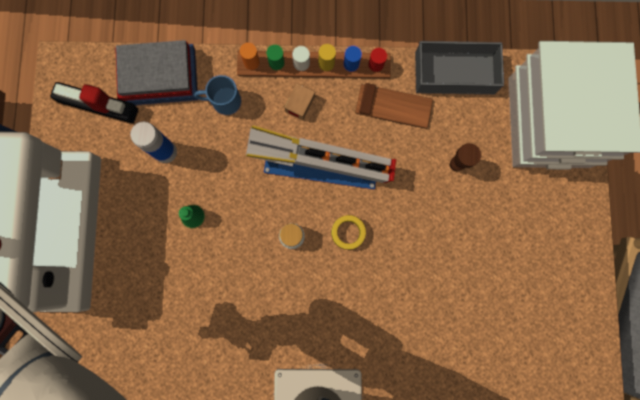

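Run:
```python
from h import *
np.set_printoptions(precision=1,suppress=True)
T=lambda p:(np.array(p)-[240,120]+.5)*5-.5
for nm,p in {'mouth roofL':(0,28.5,32),'mouth roofR':(0,-28.5,32),'slot edge L':(0,12,32),'slot R':(0,-12,32),'box rearL x3':(3,12,24),'box rearR x3':(3,-8,24),'boxbot rear x3':(3,0,0),'box rearL x0':(0,12,24),'stop roofL':(243,28.5,32),'stop roofR':(243,-28.5,32)}.items():print(nm,T(proj('top',railp(*p))))
a=cv2.imread('pics/p2top.png')
cv2.imwrite('pics/p3.png',cv2.resize(a[135:162,288:318],None,fx=20,fy=20,interpolation=cv2.INTER_CUBIC))
```

```text
mouth roofL [295.7  91. ]
mouth roofR [277.1 206.4]
slot edge L [290.4 124.2]
slot R [282.5 172.8]
box rearL x3 [291.7 128.7]
box rearR x3 [285.2 168.9]
boxbot rear x3 [274.3 161.3]
box rearL x0 [285.7 127.3]
stop roofL [750.9 196.8]
stop roofR [736.2 306.3]
```

View pics/p3.png

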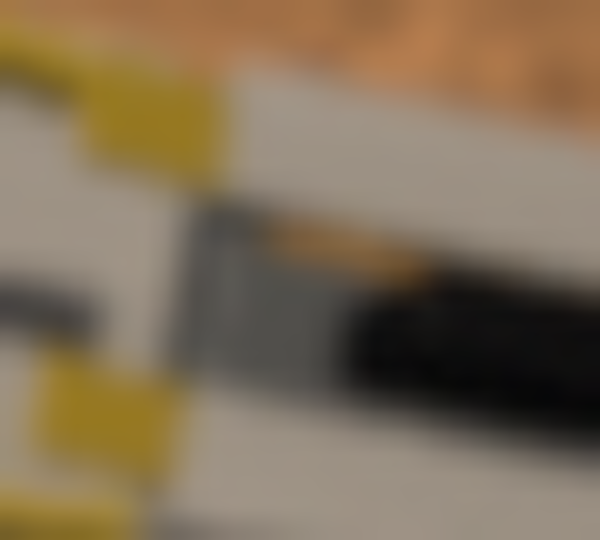

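```bash
python3 -c "
from h import *
workorder.sign_off();st()"
```

```text
the job is handed in; nothing more can be done
the job is handed in; nothing more can be done
```

All three cartridges are in the rail, upright, fins out of the slot and orange noses downhill, and I've signed the job off. The arm is parked clear of the rail, and the robot clock read about 40 s of the 72 s allowed.

**How it was done:** I gripped each cartridge across its fin, lowered it into the trough until it touched the floor, and slid it in. Each new cartridge pushed the row ahead of it. A last push with closed fingers behind the rear fin stopped on the 10 N force limit.

**Final checks:**
- **End to end:** the fins are about 80 mm apart in the top view, so the cartridges sit against each other, with the lead nose at the red stop.
- **Inside the closed part:** the rear box end measures about 3 mm inside the mouth, matching the 3 mm expected. One pixel is about 2.5 mm, so this check is coarse. The 10 N stop backs it up, as that is well above the friction I'd expect from the three cartridges.
- **Bystanders:** all five look unmoved compared with the first picture.

**Disagreements:**
- The two cameras put the rail about 5 mm apart along its length and 3.5 mm across.
- The final slide and the final picture both suggest my rail origin was 2–4 mm too far uphill. The force stops made up for that.
- The first cartridge met about 4.5 N of side force after a 1 mm correction that turned out wrong. I undid it for the other two.

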